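Lay the tilted board holder flat

ROBOT

A 6-joint arm with a two-finger parallel gripper is mounted at the origin on the work surface. World frame = base frame: x ahead of the robot, y to its left, z up, the work surface at z = 0. Lengths are in m, angles in rad, forces in N, time in s.
With the tool pointing down it reaches from about 0.35 to 0.85 m from the base axis. Payload 8.1 kg.
Tool frame: the origin (TCP) lies midway between the tips of the shut fingers; the grasp point (between the pads) lies 19 mm behind it (robot.grip_point_offset is the distance from the TCP to the grasp point, in m); z points along the fingers, y is the line along which they close (so a half turn about z gives the same grasp; the last joint's range is limited). The gripper opens to 93 mm and grips with 3 to 60 N. Pads are 15 mm wide; open, the fingers measure 128 mm over their backs; the gripper's body (75 mm by 188 mm) begins 65 mm behind the grasp point.
Start: joints at [1.053, 0.13, 1.488, -0, 1.523, -0.085], TCP at [0.252, 0.545, 0.219] pointing down, gripper open.
Joint ranges: [-2.96, 2.96], [-0.89, 2.26], [0.02, 2.5], [-1.34, 4.48], [0, 2.73], [-2.66, 2.66]. Speed limits (rad/s): [2.39, 2.39, 2.79, 3.14, 3.14, 3.14].

INTERFACE

Orientations are given as a rotation vector (axis times angle).
In Python, from plant import robot, read_camera, job gives the robot as it stands.
- The arm moves only by the shell command python3 -m inch 'ROWS' [FORCE]. ROWS is JSON, one flat list of numbers, 5 for each row, row after row: the shift along the world's x, y, z in mm, then the turn about the world's z in degrees, then the opening in per cent of the stroke, from 0 (shut) to 100 (fully open). In form: [dx, dy, dz, yaw, hand, dx, dy, dz, yaw, hand, ...]. A call has 1 to 10 rows; each row is the pose to reach, as a shift and turn from the pose commanded when the call began; what a row does not reach only later rows make up. A row lasts 1/12 s, in which the tool goes at most 41.7 mm and 7.16 degrees, less where a joint would pass 70% of its speed; a pose out of reach is approached as far as the arm can. A call with a gripper value outside its range is refused whole. The fingers move at their own pace and stop on an object; FORCE is the grip in N (left out, the last holds). Time passes only in rows, so rows that repeat a pose let the fingers close. It gives the time, the measured TCP pose, the force, the opening and the grip force at its end, in the units of the state.
- robot.read_state(): the state, without advancing time (a new reading comes with each control period).
- read_camera(name): name is "side" or "top"; returns a dict with "image" (480x640x3 uint8, blue, green, red), "K" (3x3 intrinsics, pixels), "D" ([k1, k2, p1, p2, k3] as OpenCV has them; the pictures are not rectified), "extrinsics" (4x4, takes a point from world to camera coordinates). Camera axes: x right, y down, z forward; pixel columns grow to the right and rows downward; lengths in m; the calibration is good to about 2 mm. A picture is of the moment at which its call begins. There is no depth.
- job.close_job(): hands the job in; it is judged then, once.
The state is a dict: "t": time; "q": joint angles; "dq": joint speeds; "joint_torque": joint torques, N m; "tool_pos": TCP position; "orientation": TCP orientation; "force": force on the tool from outside, world axes, zero at the start; "wrist_torque": the same for the moment, N m; "opening": finger opening in m; "gripper_force": force on a finger pad.
Only numpy, scipy, OpenCV 4.12 (cv2) and the standard library are available. Lean on these libraries where they do the work, as an engineer would, in place of code of your own. Each camera call takes 0.05 s, during which the arm holds its last target. There are 200 camera calls.

TASK

The circuit board stands tilted in its ratchet holder on the electronics bench and has to lie level for probing. Press the pawl's thumb pad down until the pawl snaps clear of the teeth and stays off, and only then push the frame's end bar down, without slamming it, until the frame lies flat on its rests, and leave the pawl off. Never force the frame against the engaged pawl, do not press on the board, lift nothing, and leave the reel, bottle and screwdriver where they are.

Things in the scene. Friction and masses are not known exactly. Their poses are not given: they have to be found in the camera images.
- holder: Tilting board holder, fixed to the bench: dark grey base 270 x 150 x 14 mm with two cheek plates. Origin: centre of the underside. z up; x along the base from its hinge end to the frame's free end (about world +y, within 0.35 rad); y along the hinge line. Toothed sector and pawl lie in an upright plane at y = -66 mm; the tallest part is the pawl's nose, 110 mm up when on, 140 mm when off.
- hinge (a point): Middle of the hinge line on which the frame tilts: 50 mm behind the holder's origin (its x = -50 mm, y = 0), 42 mm above the bench. The line is parallel to the holder's y axis.
- tilt (a joint): Tilt of the frame, rad: 0 = flat on its two rest posts (hard stop), growing as the free end rises (stop at 1.15). Starts at 0.6 to 1.0. A stiff friction hinge: the frame stays where it is left and sinks under 1 to 7 N on its end bar once the pawl is off. With the pawl on, the teeth (0.14 rad apart) let it sink by one tooth at most, then hold it rigidly; upwards it clicks freely.
- pawl (a joint): Rocking pawl, rad: 0 = nose down in the teeth (up to 0.1 when it lies on a tooth's back), 0.5 = off, against its stop. A spring detent drives it into the teeth below 0.25 and to off above 0.25, so it stays off once pressed past the middle. The thumb pad needs about 2 to 3 N up to the middle, snaps on by itself and sinks about 22 mm in all.
- pawl_pad (a point): Middle of the upper face of the pawl's thumb pad: a ribbed steel pad 26 x 26 x 6 mm on the pawl's tail, pressed straight down from above. The pivot is 45 mm from it along the holder's +x, 92 mm above the bench. Pad face about 106 mm above the bench with the pawl on (sloping 0.25 rad, lower towards the pivot), about 84 mm with it off. No loose thing within 80 mm.
- end_bar (a point): Middle of the axis of the frame's end bar: a round steel bar 14 mm in diameter, 104 mm long, parallel to the hinge line and 200 mm from it, joining two side rails (6 x 10 mm, 92 mm apart) at the frame's free end. It moves on a 200 mm arc about the hinge; flat, its axis is 42 mm and its upper side 49 mm above the bench.
- board: Green circuit board clipped in the frame, 130 x 84 mm, components up to 13 mm high; it ends 49 mm short of the end bar's axis. Origin: middle of the hinge line; x along the frame to the end bar, z out of the component side. Not to be pressed.
- solder_reel: Loose reel of solder standing on its flange, 54 mm in diameter and 48 mm high. Origin: centre of its underside. To be left alone.
- cleaner_bottle: Loose white plastic bottle with a black cap, 48 mm in diameter and 115 mm high. Origin: centre of its underside. To be left alone.
- screwdriver: Loose screwdriver with a black handle, 170 mm long and 26 mm thick, lying on the bench. Origin: on the bench under its middle; x axis along it, to the tip. To be left alone.

How it is judged:
On the way, in this order (a step that is already met when the one before it is completed fails the run):
1. the pawl is pressed off while the frame still stands tilted (value of joint pawl above 0.4 rad and value of joint tilt above 0.42 rad), for 0.2 s.
2. the frame is pushed down flat on its rests, the pawl staying off (value of joint tilt below 0.04 rad and value of joint pawl above 0.4 rad), for 0.1 s.
At the end, for the whole second after the job is handed in: The frame lies flat on its rests (tilt under 0.04 rad, about 8 mm at the end bar) and at rest, with the pawl still off (over 0.4 rad) (all of step 2 and velocity of joint tilt between -0.05 and 0.05 rad/s); the robot touches nothing.
It fails at once if the frame is forced against the engaged pawl (over 15 N) (value of joint pawl below 0.12 rad and contact force between any of the fingers, the arm and frame above 15 N).
It fails at once if the circuit board is pressed on (over 3 N) (contact force between any of the fingers, the arm and board above 3 N).
It fails at once if the frame is slammed down (end bar faster than 0.5 m/s) (velocity of joint tilt below -2.5 rad/s).
It fails at once if the frame is lifted (tilt over 1.03 rad) instead of pushed down (value of joint tilt above 1.03 rad).
It fails at once if the reel, bottle or screwdriver is moved by over 20 mm or lifted (distance of any of solder_reel, cleaner_bottle, screwdriver from where it was at the start of the episode above 0.02 m).
It also fails if it takes over 45 s, if anything falls off the work surface, if the arm or the gripper's body presses on something with over 40 N, if the wrist force passes 120 N, or if a joint passes its speed limit or range.

## Working session

There is one attempt and no reset: what is moved stays moved. The work goes in short steps, Python scripts to look and compute and a shell command to move; the robot and the scene stay as the last step left them, time stands still between calls to the robot, and variables do not carry over. Pictures are saved under pics/ and viewed, at most 10 in all, crops included, and the job is handed in when it is done.

```bash
mkdir -p pics
cat > h.py <<'E'
import numpy as np, cv2
from plant import robot, read_camera, job
def snap(n,name):
    c=read_camera(n); cv2.imwrite(f'pics/{name}.png',c['image']); np.savez(f'{name}.npz',**{k:np.array(c[k]) for k in('image','K','D','extrinsics')})
def ray(name,uv):
    c=np.load(f'{name}.npz'); p=cv2.undistortPoints(np.array([[uv]],float),c['K'],c['D'])[0,0]
    E=c['extrinsics']; R=E[:3,:3]; o=-R.T@E[:3,3]; d=R.T@np.array([p[0],p[1],1]); return o,d/np.linalg.norm(d)
def plane(name,uv,z):
    o,d=ray(name,uv); return o+d*(z-o[2])/d[2]
def tri(n1,a,n2,b):
    o,d=ray(n1,a);p,e=ray(n2,b)
    s=np.linalg.lstsq(np.c_[d,-e],p-o,rcond=None)[0]; x=o+d*s[0];y=p+e*s[1]; return (x+y)/2,np.linalg.norm(x-y)
def proj(name,P):
    c=np.load(f'{name}.npz'); E=c['extrinsics']
    return cv2.projectPoints(np.atleast_2d(P).astype(float),cv2.Rodrigues(E[:3,:3])[0],E[:3,3],c['K'],c['D'])[0][:,0]
E
python3 - <<'E'
from h import *
snap('top','t0');snap('side','s0')
for n in('t0','s0'):
    E=np.load(n+'.npz')['extrinsics'];print(-E[:3,:3].T@E[:3,3],E[2,:3])
print(robot.read_state())
E
```

```text
[0.41387941 0.01109919 0.88705876] [ 0.16265728  0.00886447 -0.98664281]
[ 0.50283115 -0.62727619  0.5497824 ] [ 0.05336353  0.8180515  -0.57266402]
{'t': 0.1, 'q': array([ 1.05259082e+00,  1.31087327e-01,  1.48913133e+00,  7.95490631e-06,
        1.52298878e+00, -8.54109952e-02]), 'dq': array([-7.41930599e-04, -2.98625822e-03, -2.41710159e-03, -3.80857053e-05,
        9.49022855e-04,  1.96345952e-03]), 'joint_torque': array([ 1.41909561e-03, -5.61338532e+01, -4.93099129e+01,  7.70848012e-02,
        2.89727922e-02, -9.55677001e-05]), 'tool_pos': array([0.25138398, 0.54425729, 0.21771277]), 'orientation': array([-6.74434301e-01, -3.06784511e+00,  2.41776520e-03]), 'force': array([-0.06325015,  0.02462366, -0.25642572]), 'wrist_torque': array([-0.00037262,  0.01706153,  0.0118466 ]), 'gripper_force': 0.0, 'opening': 0.09303098129178362}
```

View pics/t0.png

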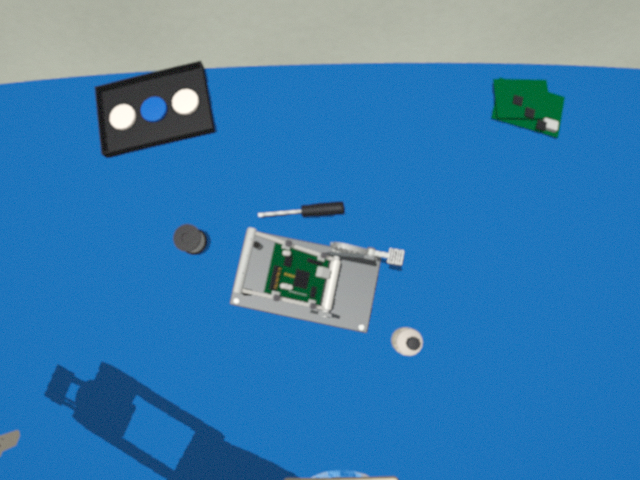

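View pics/s0.png

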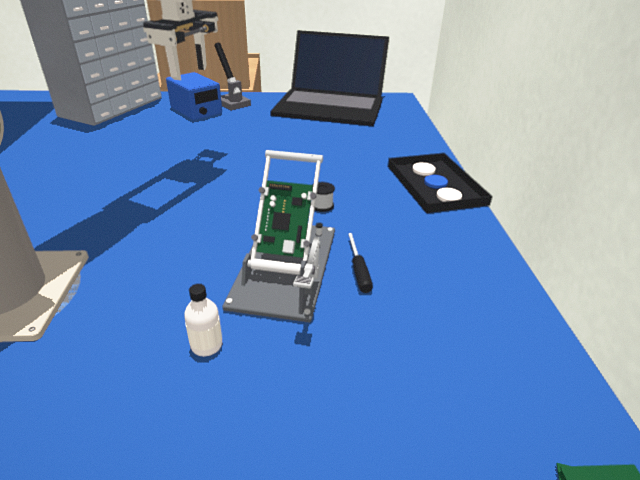

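The top view shows the holder at about (305,280), with the pad near (396,256) and the end bar from (250,232) to (240,293). The side view shows the pad near (304,280) and the bar from (268,154) to (320,158). I'll zoom in on both for exact pixels.

Run:
```python
from h import *
t=np.load('t0.npz')['image'][215:345,220:420]; s=np.load('s0.npz')['image'][140:330,210:350]
a=cv2.resize(t,None,fx=4,fy=4,interpolation=cv2.INTER_CUBIC);cv2.imwrite('pics/tc.png',a)
cv2.imwrite('pics/sc.png',cv2.resize(s,None,fx=3,fy=3,interpolation=cv2.INTER_CUBIC))
```

```text
(no output)
```

View pics/tc.png

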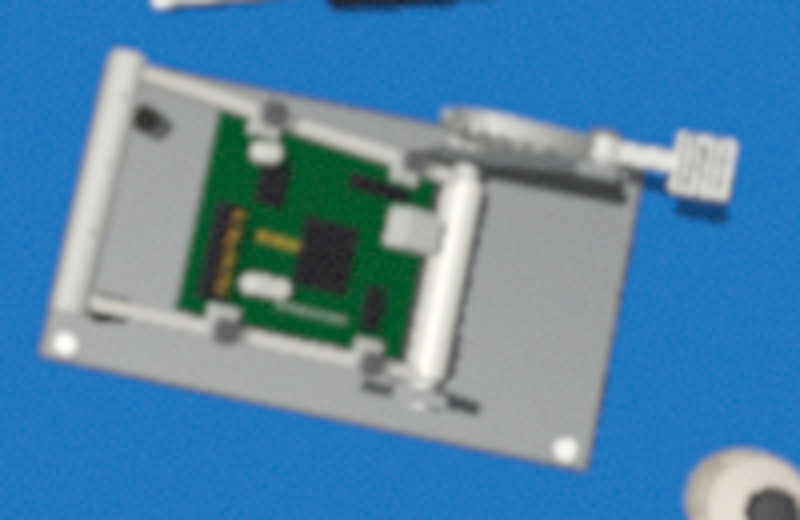

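View pics/sc.png

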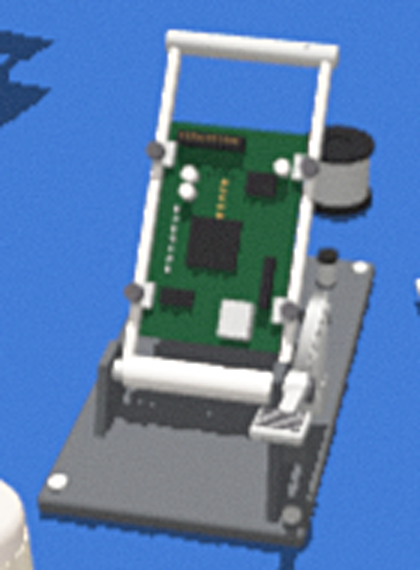

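The pad's middle is at about (396,256.8) in the top view and (303.3,281) in the side view. The bar's middle is at (244.5,260.3) in the top view and (294,156) in the side view. The bottle stands at (406,341) in the top view, clear of the pad.

Run:
```python
from h import *
np.set_printoptions(precision=4,suppress=True)
P=tri('t0',(396,256.8),'s0',(303.3,281)); B=tri('t0',(244.5,260.3),'s0',(294,156)); print('pad',P,'z.106',plane('t0',(396,256.8),.106)); print('bar',B)
f=lambda x,y:(x/4+220,y/4+215)
c=[plane('t0',f(*q),.014)[:2] for q in((42,355),(585,468),(640,185))]; print(c)
v=c[0]-c[1];L=np.linalg.norm(v);X=v/L;yaw=np.arctan2(X[1],X[0]);Y=np.array([-X[1],X[0]])
o=(c[0]+c[1])/2-.075*Y; print('L',L,'yaw',yaw,'origin',o)
# X should have ~+y; Y = z x X ~ -x
for p in(P[0],B[0]): print(X@(p[:2]-o),Y@(p[:2]-o),p[2])
h=o-.05*X; d=B[0][:2]-h; print('tilt',np.arctan2(B[0][2]-.042,X@d), np.hypot(X@d,B[0][2]-.042))
print('bottle',plane('t0',(406,341),.05),'screwdr',plane('t0',(300,210),.013))
print('X',X,'Y',Y); print('flat bar',h+.2*X)
print('tool R',cv2.Rodrigues(robot.read_state()['orientation'])[0])
```

```text
pad (array([ 0.5124, -0.1033,  0.106 ]), np.float64(0.004142678342329539)) z.106 [ 0.5103 -0.1034  0.106 ]
bar (array([0.5011, 0.1445, 0.1893]), np.float64(0.004074345413235669))
[array([0.4366, 0.2044]), array([ 0.3791, -0.0548]), array([ 0.5136, -0.0855])]
L 0.265532100321118 yaw 1.3524609739351428 origin [0.4811 0.0585]
-0.15124418326834158 -0.0656205901014816 0.10595174741978089
0.08825802642833068 -0.0009026362750189954 0.18930610557939173
tilt 0.8170724952418913 0.20202566820288922
bottle [ 0.3626 -0.124   0.05  ] screwdr [0.6186 0.0687 0.013 ]
X [0.2166 0.9763] Y [-0.9763  0.2166]
flat bar [0.5136 0.205 ]
tool R [[-0.9078  0.4194 -0.0008]
 [ 0.4194  0.9078 -0.0014]
 [ 0.0001 -0.0016 -1.    ]]
```

```bash
python3 -m inch '[0,0,30,0,0, 0,-20,60,6,0, 20,-50,80,12.3,0, 36,-90,80,12.3,0, 52,-130,80,12.3,0, 68,-170,80,12.3,0, 84,-210,80,12.3,0, 100,-250,80,12.3,0, 115,-290,80,12.3,0, 130,-330,80,12.3,0]' && python3 -m inch '[15,-37,0,0,0, 30,-74,0,0,0, 45,-111,0,0,0, 60,-148,0,0,0, 75,-185,0,0,0, 90,-222,0,0,0, 105,-260,0,0,0, 117,-292,0,0,0, 128,-323,0,0,0, 128,-323,0,0,0]'
```

```text
t: 0.93
tool_pos: [0.3784, 0.2214, 0.2983]
orientation: [-0.341, -3.123, 0.0]
force: [1.6, 0.3, 0.1]
opening: 0.0311
gripper_force: 0.0
t: 1.77
tool_pos: [0.5069, -0.1047, 0.2973]
orientation: [-0.349, -3.121, 0.003]
force: [1.2, 0.2, 0.7]
opening: 0.0007
gripper_force: 0.0
```

```bash
python3 -m inch '[0,0,-35,0,0, 0,0,-70,0,0, 0,0,-105,0,0, 0,0,-135,0,0, 0,0,-160,0,0, 0,0,-170,0,0, 0,0,-170,0,0, 0,0,-170,0,0]'
python3 - <<'E'
from h import *
snap('top','t1');snap('side','s1')
print(robot.read_state()['tool_pos'], proj('s1',robot.read_state()['tool_pos']),proj('t1',robot.read_state()['tool_pos']))
a=cv2.resize(np.load('s1.npz')['image'][180:330,230:370],None,fx=3,fy=3);b=cv2.resize(np.load('t1.npz')['image'][200:350,320:440],None,fx=3,fy=3)
cv2.imwrite('pics/c1.png',np.hstack([a,b]))
E
```

```text
t: 2.43
tool_pos: [0.5064, -0.0995, 0.1292]
orientation: [-0.342, -3.123, -0.0]
force: [0.6, 0.2, 1.4]
opening: 0.0006
gripper_force: 0.0
[ 0.50785103 -0.10000323  0.13095762] [[298.69269066 266.45070282]] [[396.11712181 256.41571116]]
```

View pics/c1.png

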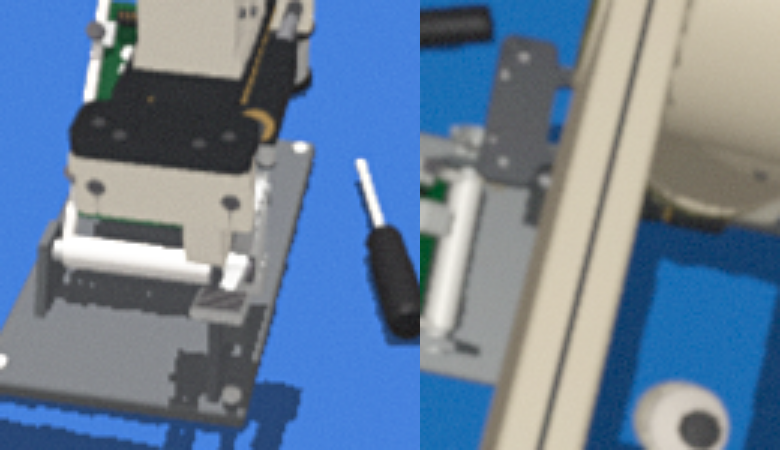

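The fingertips hang about 20 mm above the pad: tip at (215,262), pad at (222,300) in the left crop. They need to go about 3 mm to +x and 8 mm to -y, then press.

```bash
python3 -m inch '[3,-8,0,0,0, 3,-8,-8,0,0, 3,-8,-16,0,0, 3,-8,-20,0,0, 3,-8,-24,0,0, 3,-8,-27,0,0, 3,-8,-30,0,0]'; python3 -m inch '[0,0,-3,0,0, 0,0,-6,0,0, 0,0,-9,0,0, 0,0,-11,0,0, 0,0,-11,0,0]'
```

```text
t: 3.12
tool_pos: [0.5092, -0.1077, 0.0982]
orientation: [-0.342, -3.122, 0.0]
force: [-0.8, -0.8, 2.0]
opening: 0.0006
gripper_force: 0.8
t: 3.53
tool_pos: [0.509, -0.1075, 0.087]
orientation: [-0.342, -3.122, -0.0]
force: [-0.5, 0.2, -0.5]
opening: 0.0005
gripper_force: 0.0
```

Force rose, then fell away, so it probably snapped. I'll lift off and look.

```bash
python3 -m inch '[0,0,20,0,0, 0,0,50,0,0, 0,0,90,0,0, 0,0,130,0,0, 0,0,170,0,0, 0,0,200,0,0, -20,-35,210,0,0, -40,-70,210,0,0, -60,-100,210,0,0, -60,-100,210,0,0]'
python3 - <<'E'
from h import *
snap('top','t2');snap('side','s2')
a=cv2.resize(np.load('s2.npz')['image'][140:330,230:350],None,fx=3,fy=3);b=cv2.resize(np.load('t2.npz')['image'][215:345,290:430],None,fx=3,fy=3)
b=np.vstack([b,np.zeros((180,420,3),np.uint8)])
cv2.imwrite('pics/c2.png',np.hstack([a,b]))
E
```

```text
t: 4.37
tool_pos: [0.4468, -0.2123, 0.2984]
orientation: [0.349, 3.122, -0.004]
force: [0.1, 0.1, -0.5]
opening: 0.0007
gripper_force: 0.0
```

View pics/c2.png

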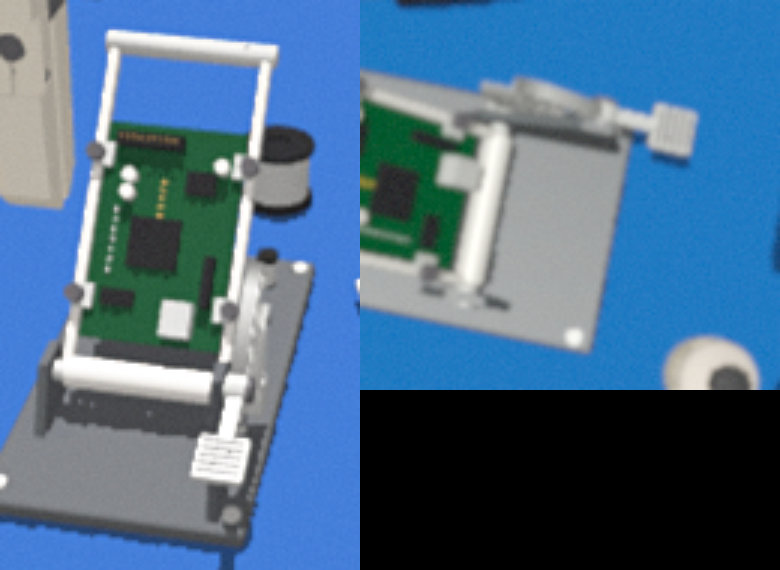

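The pad has dropped to (220,455) in the left crop and its face has flattened out, so the pawl is off. The frame is still tilted. Next I'll go above the end bar.

```bash
python3 -m inch '[6,38,0,0,0, 12,76,0,0,0, 18,114,0,0,0, 24,152,0,0,0, 30,190,0,0,0, 36,228,0,0,0, 42,266,0,0,0, 48,304,0,0,0, 54,340,0,0,0, 55,360,0,0,0]'; python3 -m inch '[0,0,-30,0,0, 0,0,-60,0,0, 0,0,-75,0,0, 0,0,-80,0,0, 0,0,-80,0,0]'
python3 - <<'E'
from h import *
s=robot.read_state();p=s['tool_pos'];print(p)
o=np.array([.4811,.0585]);X=np.array([.2166,.9763]);h=o-.05*X
for t in np.arange(.8,-.01,-.1):
    c=h+.2*np.cos(t)*X; print(round(t,2),np.round(1000*(np.r_[c+.003*X,.049+.2*np.sin(t)]-p)))
E
```

```text
t: 5.3
tool_pos: [0.504, 0.1575, 0.2973]
orientation: [-0.336, -3.123, -0.002]
force: [-0.2, -0.3, 0.3]
opening: 0.0004
gripper_force: 0.0
t: 5.72
tool_pos: [0.5031, 0.1532, 0.2159]
orientation: [-0.339, -3.12, 0.001]
force: [-0.3, 1.1, -1.0]
opening: 0.0004
gripper_force: 0.0
[0.50311057 0.15323985 0.21591332]
0.8 [ -2.  -5. -23.]
0.7 [  1.   9. -38.]
0.6 [  4.  21. -54.]
0.5 [  6.  31. -71.]
0.4 [  8.  39. -89.]
0.3 [   9.   46. -108.]
0.2 [  10.   51. -127.]
0.1 [  11.   54. -147.]
0.0 [  11.   55. -167.]
```

```bash
python3 -m inch '[-1,-4,-8,0,0, -1,-4,-14,0,0, -1,-4,-19,0,0, -2,-4,-24,0,0, -1,0,-29,0,0, 0,5,-34,0,0, 1,9,-39,0,0, 2,13,-44,0,0, 3,17,-49,0,0, 4,21,-54,0,0]'
```

```text
t: 6.55
tool_pos: [0.5093, 0.1745, 0.1651]
orientation: [0.342, 3.121, 0.004]
force: [-2.9, 3.0, 7.4]
opening: 0.0001
gripper_force: 3.2
```

```bash
python3 -m inch '[1,5,-8,0,0, 2,10,-17,0,0, 3,14,-26,0,0, 4,18,-35,0,0, 4,22,-44,0,0, 5,25,-54,0,0, 5,28,-63,0,0, 6,30,-73,0,0, 6,32,-83,0,0, 6,32,-83,0,0]'; python3 -m inch '[0,1,-6,0,0, 0,1,-12,0,0, 1,2,-18,0,0, 1,2,-23,0,0, 1,2,-27,0,0, 1,2,-29,0,0, 1,2,-29,0,0]'
```

```text
t: 7.38
tool_pos: [0.5145, 0.206, 0.08]
orientation: [0.341, 3.123, 0.001]
force: [-0.1, -0.2, 0.2]
opening: 0.0006
gripper_force: 0.0
t: 7.97
tool_pos: [0.5151, 0.2068, 0.0509]
orientation: [-0.342, -3.122, 0.001]
force: [0.1, -0.4, 0.3]
opening: 0.0004
gripper_force: 0.0
```

There's no contact force, so I'll look before going on.

Run:
```python
from h import *
snap('top','t3');snap('side','s3')
print(robot.read_state()['tool_pos'],proj('s3',[robot.read_state()['tool_pos'],[.5136,.205,.042]]))
a=cv2.resize(np.load('s3.npz')['image'][130:330,210:350],None,fx=2.8,fy=2.8)
b=cv2.resize(np.load('t3.npz')['image'][215:345,200:330],None,fx=3,fy=3)
b=np.vstack([b,np.zeros((170,390,3),np.uint8)])
cv2.imwrite('pics/c3.png',np.hstack([a,b]))
```

```text
[0.51491524 0.20677756 0.05110988] [[300.28215967 204.52127712]
 [299.67903755 208.72669293]]
```

View pics/c3.png

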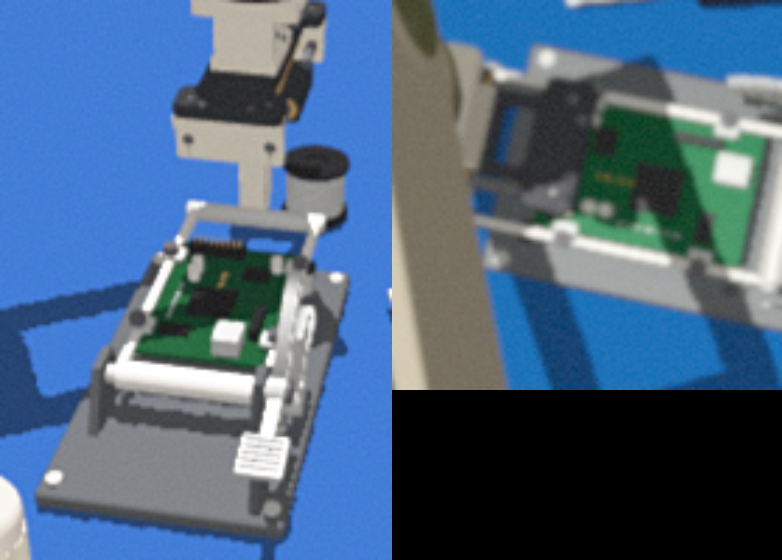

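The frame is nearly flat: the bar is at (253,218) in the crop, about where a flat bar would project. The pawl is still off. I'll press a few mm more to be sure it is on its rests.

```bash
python3 -m inch '[0,0,-1,0,0, 0,0,-2,0,0, 0,0,-3,0,0, 0,0,-3,0,0]'
```

```text
t: 8.4
tool_pos: [0.5153, 0.207, 0.0491]
orientation: [-0.342, -3.123, 0.001]
force: [-2.7, -1.7, 6.0]
opening: 0.0006
gripper_force: 2.9
```

```bash
python3 -m inch '[0,0,-1,0,0, 0,0,-2,0,0, 0,0,-2,0,0, 0,0,-2,0,0]'; python3 -m inch '[0,0,5,0,0, 0,0,20,0,0, 0,0,50,0,0, 0,0,90,0,0, 0,0,130,0,0, 0,0,160,0,0, -30,20,170,0,0, -60,40,170,0,0, -90,60,170,0,0, -90,60,170,0,0]'
python3 - <<'E'
from h import *
snap('side','s4')
print(proj('s4',[.5136,.205,.042]))
cv2.imwrite('pics/c4.png',cv2.resize(np.load('s4.npz')['image'][130:330,210:350],None,fx=2.8,fy=2.8))
E
```

```text
t: 8.73
tool_pos: [0.5155, 0.207, 0.0488]
orientation: [0.342, 3.123, -0.001]
force: [-10.4, -4.2, 20.9]
opening: 0.0005
gripper_force: 10.3
t: 9.57
tool_pos: [0.4215, 0.2702, 0.217]
orientation: [-0.337, -3.122, -0.003]
force: [-0.2, -0.8, -0.7]
opening: 0.0007
gripper_force: 0.0
[[299.67903755 208.72669293]]
```

View pics/c4.png

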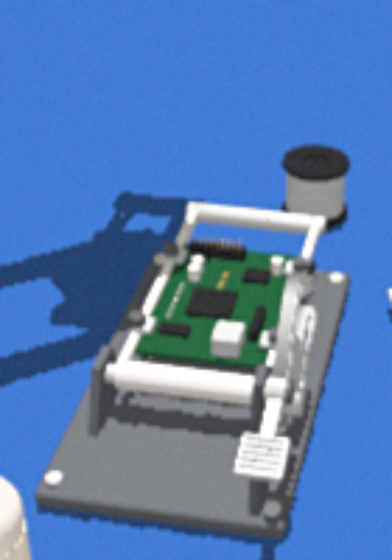

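The push met a hard stop at z = 49 mm, where the frame lies flat. The bar is at (253,217), the pad is still down at (262,455), and the arm is clear.

```bash
python3 -c "
from plant import job
print(job.close_job())"
```

```text
the job is handed in; nothing more can be done
None
```

The job is handed in: the pawl was pressed off and stayed off, the frame was then pushed down onto its rests (hard stop felt at bar-top height 49 mm), and the arm was withdrawn clear; the hand-in returned no verdict.

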